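# Check a sample transport case and close it up for the courier

### The arm

A 6-joint arm with a two-finger parallel gripper is mounted at the origin on a cart in front of the work surface, level with it; the furniture and walls round the work are solid. World frame = base frame: x ahead of the robot, y to its left, z up, the work surface at z = 0. Lengths are in m, angles in rad, forces in N, time in s.
With the tool pointing down it reaches from about 0.3 to 0.775 m from the base axis. Payload 14.6 kg.
Tool frame: the origin (TCP) lies between the finger pads; the fingertips stand 8 mm ahead of it and the grasp point (between the pads) lies 11 mm behind it; z points along the fingers, y is the line along which they close (so a half turn about z gives the same grasp; the last joint's range is limited). The gripper opens to 85 mm and grips with 20 to 120 N. Pads are 22 mm wide; open, the fingers measure 114 mm over their backs; the gripper's body (76 mm by 85 mm) begins 54 mm behind the grasp point. The pads swing forward as they close: fully open they stand 13 mm farther back than shut.
Start: joints at [-1.234, 0.3, 1.521, -0, 1.321, -0.067], TCP at [0.216, -0.506, 0.239] pointing down, gripper open.
Joint ranges: [-3.03, 3.03], [-0.79, 2.21], [0.23, 2.52], [-1.04, 4.18], [0, 3.07], [-2.55, 2.55]. Speed limits (rad/s): [2.22, 2.22, 2.57, 3.14, 3.14, 3.14].

### API

Orientations are given as [roll, pitch, yaw] about the fixed x, y, z axes, in that order (R = Rz(yaw) Ry(pitch) Rx(roll)).
In Python, from rig import manip gives the robot as it stands.
- The arm moves only by the shell command python3 -m jog 'ROWS'. ROWS is a JSON object of lists of equal length, an entry for each row: "slide": the shift along the world's x, y, z scaled (see below), a list of three; "spin": the turn about the world's z scaled (see below); "gripper": the opening, from 0 (shut) to 1 (fully open). A call has 1 to 8 rows; each row is the pose to reach, as a shift and turn from the pose commanded when the call began, turning the shorter way round; what a row does not reach only later rows make up. The controller multiplies each number of a shift by 120 mm and each number of a turn by pi rad. A row lasts 1/10 s, in which the tool goes at most 50 mm and 8.59 degrees, less where a joint would pass 70% of its speed; a pose out of reach is approached as far as the arm can. A call with a number of a shift or a turn outside -1 to 1 is refused whole. A call with a gripper value outside its range is refused whole. The fingers move at their own pace and stop on an object; the grip force is fixed at half the most. Time passes only in rows, so rows that repeat a pose let the fingers close. It gives the time, the measured TCP pose, the force, the opening and the grip force at its end, in the units of the state.
- manip.state(): the state, without advancing time (a new reading comes with each control period).
- manip.camera(name): name is "scene" or "side" or "wrist"; returns a dict with "color" (400x640x3 uint8, red, green, blue), "mtx" (3x3 intrinsics, pixels), "world_to_cam" (4x4, takes a point from world to camera coordinates); the wrist camera has in their place "T_tool_cam" (4x4, takes a point from camera to tool coordinates, whose origin is the TCP and whose axes are the flange's). Camera axes: x right, y down, z forward; pixel columns grow to the right and rows downward; lengths in m; the calibration is good to about 2 mm. A picture is of the moment at which its call begins: read the wrist's pose just before it. There is no depth.
- manip.hand_in(): hands the job in; it is judged then, once.
The state is a dict: "time_s": time; "joint_positions": joint angles; "joint_vel": joint speeds; "effort": joint torques, N m; "eef_pos": TCP position; "eef_rot": TCP orientation; "wrist_force": force on the tool from outside, world axes, zero at the start; "moment": the same for the moment, N m; "gripper_width": finger opening in m; "grasp_force": force on a finger pad.
Only numpy, scipy, OpenCV 4.12 (cv2) and the standard library are available. Lean on these libraries where they do the work, as an engineer would, in place of code of your own. Each camera call takes 0.05 s, during which the arm holds its last target. There are 200 camera calls.

### The job

Open the transport case and check how it is packed: the row of pockets beside the lid's handle may hold only specimen pots, and the row beside the hinge only vials; take out each pot or vial that is in the wrong row, put it in the steel tray, and leave those that are packed rightly standing where they are. Then lower the hold-down plate over the two locating pins until it lies flat on their shoulders, and close the lid fully and gently. Do not push the timer, tape roll or stapler about.

Things in the scene. Friction and masses are not known exactly. Their poses are not given: they have to be found in the camera images.
- case: base of a plain grey transport case, fixed: 330 mm (its x) by 184 mm (its y), rim 16 mm high, floor 5 mm thick; origin at the centre of its underside. The lid's hinge is on its +y long side, the handle on its -y long side. Eight pockets marked off by ribs (10 mm above the floor) in two rows of four along x, at x = -91, -30, 30, 91 mm
- pot_row (a point): middle of the row of pockets beside the lid's handle, meant for pots: on the case's floor, 52 mm to the -y side of the case's origin; the row runs along the case's x
- vial_row (a point): middle of the row of pockets beside the hinge, meant for vials: on the case's floor, 30 mm to the +y side of the case's origin; the row runs along the case's x
- pin_1 (a point): shoulder of one locating pin, 142 mm to the -x side of the case's origin and 11 mm to its -y side: a post 20 mm thick up to this shoulder, 62 mm above the worktop, then the pin, 12 mm thick and 20 mm tall, tapered over its last 6 mm. What is stored in the case stands up to 55 mm high
- pin_2 (a point): shoulder of the other locating pin, alike, 142 mm to the +x side and 11 mm to the -y side of the case's origin
- lid (a joint): angle of the case's lid, rad: 0 shut, 1.75 fully open. The lid is a grey hood 330 x 184 x 92 mm (top 108 mm above the worktop when shut) turning about the case's +y edge; its hinge is stiff (about 0.5 N m), so it stays at any angle. About 1.6 to 1.7 gives room to reach in
- lid_handle (a point): middle of the lid's handle: a round steel bar 10 mm thick, 110 mm long, parallel to the case's x axis, its centre 42 mm off the lid's front face, 90 mm above the worktop when the lid is shut; it swings with the lid
- lid_hinge (a point): middle of the lid's hinge line, which runs along the case's x axis, on the case's +y edge, 16 mm above the worktop
- plate: hold-down plate, aluminium, 310 (x) x 100 (y) x 6 mm, about 0.35 kg, lying flat on the worktop; a 15 mm hole on its x axis 142 mm either side of the middle; origin at the centre of its underside. In the middle an upright black grip 90 mm long (x), 14 mm thick (y), up to 36 mm above the underside. Either end may go on either pin. Seated, its origin is 62 mm above the worktop
- tray: shallow open steel tray fixed to the worktop, 200 (its x) x 160 (its y) mm, rim 20 mm high, walls and floor 4 mm; origin at the centre of its underside
- pot_a: screw-top specimen pot, 49 mm across its cap, 43 mm tall (the cap is the top 13 mm, the body below is 44 mm), about 30 g; origin at the centre of its underside, z axis up through the cap. One of several alike; starts upright in a pocket of the closed case, or is absent
- pot_b: screw-top specimen pot, 49 mm across its cap, 43 mm tall (the cap is the top 13 mm, the body below is 44 mm), about 30 g; origin at the centre of its underside, z axis up through the cap. One of several alike; starts upright in a pocket of the closed case, or is absent
- pot_c: screw-top specimen pot, 49 mm across its cap, 43 mm tall (the cap is the top 13 mm, the body below is 44 mm), about 30 g; origin at the centre of its underside, z axis up through the cap. One of several alike; starts upright in a pocket of the closed case, or is absent
- vial_a: screw-top vial, 24 mm across, 50 mm tall, cap 18 mm across on the top 7 mm, about 20 g; origin at the centre of its underside, z axis up through the cap. One of several alike; starts upright in a pocket of the closed case, or is absent
- vial_b: screw-top vial, 24 mm across, 50 mm tall, cap 18 mm across on the top 7 mm, about 20 g; origin at the centre of its underside, z axis up through the cap. One of several alike; starts upright in a pocket of the closed case, or is absent
- vial_c: screw-top vial, 24 mm across, 50 mm tall, cap 18 mm across on the top 7 mm, about 20 g; origin at the centre of its underside, z axis up through the cap. One of several alike; starts upright in a pocket of the closed case, or is absent
- vial_d: screw-top vial, 24 mm across, 50 mm tall, cap 18 mm across on the top 7 mm, about 20 g; origin at the centre of its underside, z axis up through the cap. One of several alike; starts upright in a pocket of the closed case, or is absent
- vial_e: screw-top vial, 24 mm across, 50 mm tall, cap 18 mm across on the top 7 mm, about 20 g; origin at the centre of its underside, z axis up through the cap. One of several alike; starts upright in a pocket of the closed case, or is absent
- timer: bystander: white kitchen-type timer 64 x 66 x 20 mm behind the work, origin at the centre of its underside
- tape_roll: bystander: roll of tape 62 mm across, 19 mm thick, near the front edge, origin at the centre of its underside
- stapler: bystander: stapler 30 x 120 x 40 mm near the front edge, origin at the centre of its underside

How it is judged:
By the outcome, as a careful person would: the job done as asked, in the order asked, and still so for the second after the job is handed in, with the robot touching nothing.
Of pot_b, pot_c, vial_c, vial_d, vial_e only 3 to 5 are there at a start; the rules pass over those that are not, and their reading is None.
Of pot_a, vial_a, vial_b only 2 to 3 are there at a start; the rules pass over those that are not, and their reading is None.
At some moment in a run one of plate may be knocked a few centimetres aside while the robot is not near it.
Once in a run the grip may slacken for a moment while it holds something.
It also fails if it takes over 210 s, if anything falls off the work surface, if the arm or the gripper's body presses on something with over 40 N, if the wrist force passes 120 N, or if a joint passes its speed limit or range.

## Working session

There is one attempt and no reset: what is moved stays moved. The work goes in short steps, Python scripts to look and compute and a shell command to move; the robot and the scene stay as the last step left them, time stands still between calls to the robot, and variables do not carry over. Pictures are saved under pics/ and viewed, at most 14 in all, crops included, and the job is handed in when it is done.

```bash
mkdir -p pics; ls
cat > h.py <<'E'
import numpy as np,cv2
from rig import manip
from scipy.spatial.transform import Rotation as R
def shot(n,f):
    s=manip.state(); c=manip.camera(n); cv2.imwrite('pics/'+f+'.png',c['color'][:,:,::-1])
    if 'world_to_cam' in c: T=np.linalg.inv(c['world_to_cam'])
    else:
        W=np.eye(4); W[:3,:3]=R.from_euler('xyz',s['eef_rot']).as_matrix(); W[:3,3]=s['eef_pos']; T=W@c['T_tool_cam']
    np.savez('pics/'+f+'.npz',K=c['mtx'],T=T); return c['color']
def load(f): z=np.load('pics/'+f+'.npz'); return z['K'],z['T']
def ray(f,u,v):
    K,T=load(f); return T[:3,3],T[:3,:3]@np.linalg.inv(K)@np.array([u,v,1.])
def onz(f,u,v,z):
    o,d=ray(f,u,v); return o+d*(z-o[2])/d[2]
def proj(f,p):
    K,T=load(f); q=np.linalg.inv(T)@np.append(p,1); q=K@q[:3]; return q[:2]/q[2]
E
python3 - <<'E'
from h import *
for n in ('scene','side','wrist'): shot(n,n+'0')
s=manip.state();print({k:np.round(v,3) for k,v in s.items()})
for n in ('scene0','side0','wrist0'): print(n,load(n)[1].round(2).tolist())
E
```

```text
pics
{'time_s': np.float64(0.15), 'joint_positions': array([-1.234,  0.3  ,  1.521, -0.   ,  1.321, -0.067]), 'joint_vel': array([-0.   , -0.   , -0.002, -0.001, -0.001, -0.   ]), 'effort': array([ 1.0000e-03, -5.4367e+01, -3.6188e+01, -0.0000e+00,  3.0000e-03,
        0.0000e+00]), 'eef_pos': array([ 0.216, -0.506,  0.239]), 'eef_rot': array([-3.141, -0.   ,  0.404]), 'wrist_force': array([-0.292, -0.34 ,  0.451]), 'moment': array([-0.029,  0.012, -0.009]), 'grasp_force': np.float64(0.0), 'gripper_width': np.float64(0.085)}
scene0 [[0.99, -0.11, 0.11, 0.39], [-0.16, -0.68, 0.72, -0.94], [-0.01, -0.73, -0.69, 1.04], [0.0, 0.0, 0.0, 1.0]]
side0 [[-0.36, -0.51, 0.78, -0.47], [-0.93, 0.18, -0.31, 0.44], [0.01, -0.84, -0.54, 0.78], [0.0, 0.0, 0.0, 1.0]]
wrist0 [[0.39, -0.88, -0.26, 0.28], [-0.92, -0.38, -0.11, -0.48], [-0.0, 0.28, -0.96, 0.37], [0.0, 0.0, 0.0, 1.0]]
```

View pics/scene0.png

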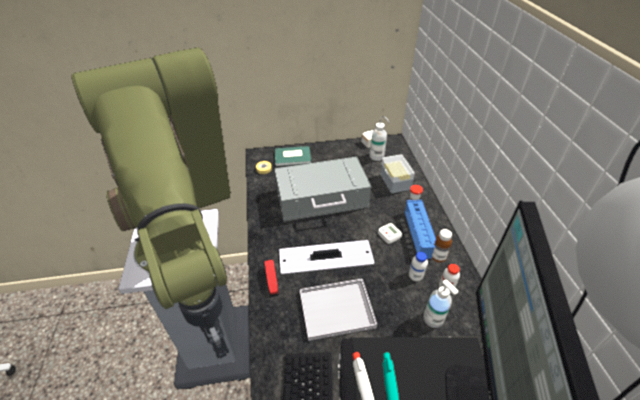

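View pics/side0.png

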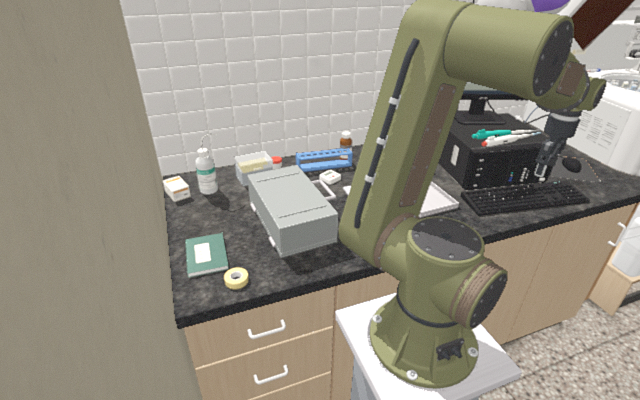

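The scene view shows the case around (323,188) with its handle at (328,202). The plate is at (326,257), the tray at (338,308), the stapler at (271,277), the timer at (390,233) and the tape at (263,167). I'll enlarge it to pick points.

Run:
```python
from h import *
i=cv2.imread('pics/scene0.png')[145:345,250:410]
cv2.imwrite('pics/c0.png',cv2.resize(i,None,fx=3,fy=3,interpolation=cv2.INTER_CUBIC))
```

```text
(no output)
```

View pics/c0.png

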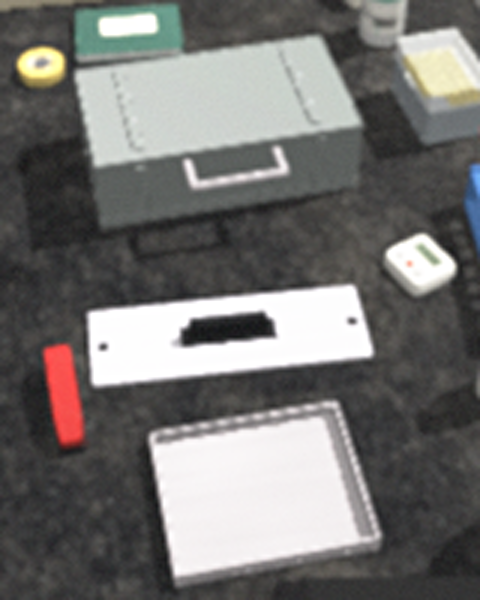

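The crop shows these pixel positions:
- Lid top corners: (93,165), (360,125), (322,38), (76,72)
- Handle bar ends: (192,185) and (287,172)
- Plate holes: (103,347) and (352,321)
- Tray rim corners: (150,435), (338,402), (380,545), (175,583)

Run:
```python
from h import *
def P(u,v,z): return onz('scene0',250+u/3,145+v/3,z)
def show(n,L,z):
    p=np.array([P(u,v,z) for u,v in L]); print(n,p[:,:2].round(3).tolist(),'mean',p.mean(0).round(3),'yaw',np.degrees(np.arctan2(*(p[1]-p[0])[1::-1])).round(1),'len',np.linalg.norm(p[1]-p[0]).round(3))
show('lid',[(93,165),(360,125),(322,38),(76,72)],.108)
show('lidback',[(76,72),(322,38)],.108)
show('handle',[(190,185),(287,172)],.09)
show('holes',[(103,347),(352,321)],.006)
show('platec',[(88,312),(357,286),(373,355),(94,385)],.006)
show('tray',[(150,435),(338,402),(380,545),(175,583)],.02)
show('stap',[(60,347),(70,440)],.04); show('timer',[(390,250),(452,268)],.02); show('tape',[(20,65),(63,65)],.019)
```

```text
lid [[0.394, 0.051], [0.72, 0.068], [0.714, 0.245], [0.386, 0.227]] mean [0.554 0.148 0.108] yaw 3.0 len 0.327
lidback [[0.386, 0.227], [0.714, 0.245]] mean [0.55  0.236 0.108] yaw 3.1 len 0.328
handle [[0.504, 0.017], [0.621, 0.02]] mean [0.562 0.019 0.09 ] yaw 1.4 len 0.117
holes [[0.382, -0.138], [0.665, -0.147]] mean [ 0.523 -0.142  0.006] yaw -1.8 len 0.283
platec [[0.369, -0.085], [0.683, -0.097], [0.676, -0.197], [0.368, -0.187]] mean [ 0.524 -0.141  0.006] yaw -2.2 len 0.314
tray [[0.42, -0.269], [0.621, -0.26], [0.622, -0.425], [0.424, -0.432]] mean [ 0.522 -0.346  0.02 ] yaw 2.4 len 0.201
stap [[0.336, -0.156], [0.339, -0.275]] mean [ 0.338 -0.216  0.04 ] yaw -88.6 len 0.118
timer [[0.732, -0.06], [0.796, -0.1]] mean [ 0.764 -0.08   0.02 ] yaw -31.5 len 0.075
tape [[0.309, 0.368], [0.369, 0.358]] mean [0.339 0.363 0.019] yaw -9.5 len 0.061
```

```bash
python3 -m jog '{"slide":[[0.3,0.43,0],[0.575,0.867,0],[0.575,0.867,0],[0.575,0.867,0]],"spin":[-0.04,-0.08,-0.112,-0.112],"gripper":[0.5,0.5,0.5,0.5]}'
for i in 1 ; do python3 -m jog '{"slide":[[0.3,0.43,0],[0.575,0.867,0],[0.575,0.867,0],[0.575,0.867,0]],"spin":[0,0,0,0],"gripper":[0.5,0.5,0.5,0.5]}'; done
python3 -m jog '{"slide":[[0.3,0.43,0],[0.575,0.867,0],[0.575,0.867,0],[0.575,0.867,0]],"spin":[0,0,0,0],"gripper":[0.5,0.5,0.5,0.5]}'
python3 -m jog '{"slide":[[0.3,0.43,0],[0.575,0.867,0],[0.575,0.867,0],[0.575,0.867,0]],"spin":[0,0,0,0],"gripper":[0.5,0.5,0.5,0.5]}'
python3 -m jog '{"slide":[[0.3,0.43,0],[0.575,0.867,0],[0.575,0.867,0],[0.575,0.867,0],[0.575,0.867,0]],"spin":[0,0,0,0,0],"gripper":[0.5,0.5,0.5,0.5,0.4]}'
python3 - <<'E'
from h import *
shot('wrist','w1'); print(load('w1'))
E
```

```text
time_s: 0.55
eef_pos: [0.2865, -0.3996, 0.2394]
eef_rot: [-3.141, -0.0, 0.052]
wrist_force: [-0.5, 0.2, -0.3]
gripper_width: 0.0425
grasp_force: 0.0
time_s: 0.95
eef_pos: [0.3552, -0.2961, 0.2393]
eef_rot: [-3.141, -0.0, 0.056]
wrist_force: [-0.0, -0.1, 0.3]
gripper_width: 0.0428
grasp_force: 0.0
time_s: 1.35
eef_pos: [0.4241, -0.1925, 0.2391]
eef_rot: [-3.141, 0.0, 0.055]
wrist_force: [0.2, -0.3, -0.2]
gripper_width: 0.0427
grasp_force: 0.0
time_s: 1.75
eef_pos: [0.493, -0.0888, 0.2389]
eef_rot: [-3.141, 0.0, 0.055]
wrist_force: [-0.5, -0.7, -0.0]
gripper_width: 0.0425
grasp_force: 0.0
time_s: 2.25
eef_pos: [0.561, 0.0129, 0.2388]
eef_rot: [3.141, 0.001, 0.052]
wrist_force: [0.6, -0.5, 0.7]
gripper_width: 0.0344
grasp_force: 0.0
(array([[277.86173911,   0.        , 318.31162358],
       [  0.        , 277.86173911, 198.92969364],
       [  0.        ,   0.        ,   1.        ]]), array([[ 5.24287277e-02, -9.58050771e-01, -2.81762220e-01,
         6.33259919e-01],
       [-9.98624302e-01, -5.00567161e-02, -1.56150322e-02,
         1.76114778e-02],
       [ 8.55902198e-04,  2.82193276e-01, -9.59357192e-01,
         3.73130510e-01],
       [ 0.00000000e+00,  0.00000000e+00,  0.00000000e+00,
         1.00000000e+00]]))
```

View pics/w1.png

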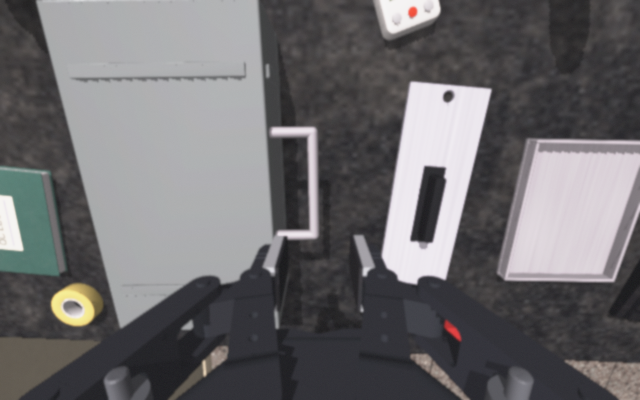

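The wrist view shows the handle bar from (314,130) to (314,237), with its centre at about (314,183). The plate hole is at (448,96), the grip spans (432,168) to (425,240), and the tray rim corners are at (530,140) and (500,280).

Run:
```python
from h import *
for u,v,z in [(314,130,.09),(314,237,.09),(264,0,.108),(276,237,.108),(40,3,.108),(118,320,.108),(448,96,.006),(425,241,.036),(432,167,.036),(530,140,.02),(500,280,.02)]: print(u,v,onz('w1',u,v,z).round(4))
```

```text
314 130 [0.6209 0.021  0.09  ]
314 237 [0.506  0.0155 0.09  ]
264 0 [0.7232 0.0668 0.108 ]
276 237 [0.512  0.0549 0.108 ]
40 3 [0.7113 0.2509 0.108 ]
118 320 [0.3998 0.2338 0.108 ]
448 96 [ 0.667  -0.1423  0.006 ]
425 241 [ 0.4836 -0.132   0.036 ]
432 167 [ 0.5822 -0.1247  0.036 ]
530 140 [ 0.6199 -0.2479  0.02  ]
500 280 [ 0.4209 -0.2577  0.02  ]
```

```bash
python3 -m jog '{"slide":[[0,0,-0.4],[0.02,0.04,-0.8],[0.02,0.04,-1],[0.02,0.04,-1]],"spin":[0,0,0,0],"gripper":[0.3,0.3,0.3,0.3]}'
python3 -m jog '{"slide":[[0,0,-0.16],[0,0,-0.325],[0,0,-0.325],[0,0,-0.325],[0,0,-0.325],[0,0,-0.325],[0,0,-0.325]],"spin":[0,0,0,0,0,0,0],"gripper":[0.3,0.3,0.3,0,0,0,0]}'
python3 - <<'E'
import numpy as np
r=.238; a0=np.arctan2(.074,.226)
p=lambda t: np.array([-r*np.cos(a0+t),r*np.sin(a0+t)])
for s in (0,32,64):
    print(s,[(np.round((p(np.radians(s+4*k))-p(np.radians(s)))/.12*np.array([1,1]),2)).tolist() for k in range(1,9)])
E
```

```text
time_s: 2.7
eef_pos: [0.5616, 0.0177, 0.1163]
eef_rot: [-3.141, 0.006, 0.05]
wrist_force: [-0.5, -0.3, -0.3]
gripper_width: 0.0255
grasp_force: 0.0
time_s: 3.4
eef_pos: [0.5642, 0.0187, 0.0823]
eef_rot: [3.141, -0.002, 0.052]
wrist_force: [-2.8, -3.3, 7.6]
gripper_width: 0.0076
grasp_force: 59.0
0 [[0.05, 0.13], [0.1, 0.26], [0.17, 0.38], [0.24, 0.5], [0.32, 0.61], [0.41, 0.71], [0.51, 0.81], [0.61, 0.91]]
32 [[0.11, 0.08], [0.22, 0.16], [0.34, 0.23], [0.47, 0.29], [0.6, 0.34], [0.73, 0.39], [0.86, 0.42], [1.0, 0.44]]
64 [[0.14, 0.01], [0.28, 0.02], [0.41, 0.01], [0.55, -0.0], [0.69, -0.03], [0.82, -0.06], [0.95, -0.1], [1.08, -0.15]]
```

```bash
python3 -m jog '{"slide":[[0,0.05,0.13],[0,0.1,0.26],[-0.01,0.17,0.38],[-0.01,0.24,0.5],[-0.02,0.32,0.61],[-0.02,0.41,0.71],[-0.03,0.51,0.81],[-0.03,0.61,0.91]],"spin":[0,0,0,0,0,0,0,0],"gripper":[0,0,0,0,0,0,0,0]}'
python3 - <<'E'
from h import *
shot('scene','s2');i=cv2.imread('pics/s2.png')[120:345,240:410]
cv2.imwrite('pics/c2.png',cv2.resize(i,None,fx=2.6,fy=2.6))
E
```

```text
time_s: 4.2
eef_pos: [0.5597, 0.091, 0.192]
eef_rot: [3.138, -0.001, 0.051]
wrist_force: [-9.8, -10.5, 4.2]
gripper_width: 0.0075
grasp_force: 58.3
```

View pics/c2.png

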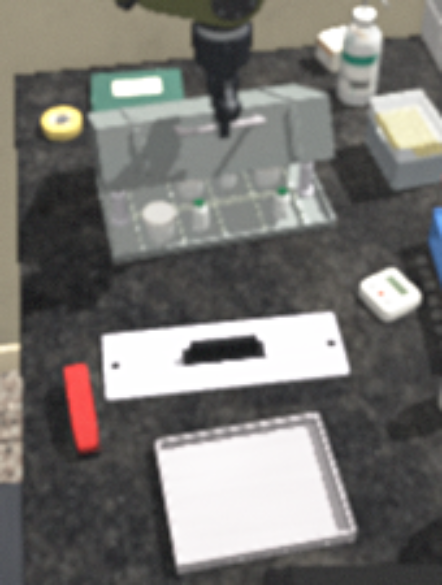

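The lid is opening with the handle in the grip. The pots and vials are visible below it, and the plate hasn't moved. I'll keep opening.

```bash
python3 -m jog '{"slide":[[0,0.11,0.08],[-0.01,0.22,0.16],[-0.02,0.34,0.23],[-0.02,0.47,0.29],[-0.03,0.6,0.34],[-0.04,0.73,0.39],[-0.04,0.86,0.42],[-0.05,1.0,0.44]],"spin":[0,0,0,0,0,0,0,0],"gripper":[0,0,0,0,0,0,0,0]}'
python3 -m jog '{"slide":[[0,0.14,0.01],[-0.01,0.28,0.02],[-0.02,0.41,0.01],[-0.03,0.55,0],[-0.03,0.69,-0.03],[-0.04,0.82,-0.06],[-0.05,0.95,-0.1],[-0.05,0.95,-0.1]],"spin":[0,0,0,0,0,0,0,0],"gripper":[0,0,0,0,0,0,0,0]}'
python3 - <<'E'
from h import *
print(np.round(manip.state()['joint_positions'],2))
E
```

```text
time_s: 5.05
eef_pos: [0.5531, 0.2126, 0.2456]
eef_rot: [3.141, -0.001, 0.052]
wrist_force: [-12.5, -5.7, 19.2]
gripper_width: 0.0078
grasp_force: 63.7
time_s: 5.85
eef_pos: [0.546, 0.3289, 0.2316]
eef_rot: [-3.14, 0.002, 0.055]
wrist_force: [-15.2, 3.8, 7.3]
gripper_width: 0.0076
grasp_force: 63.0
[0.48 0.5  1.26 0.   1.38 2.  ]
```

```bash
python3 -m jog '{"slide":[[0,0,0],[0,0,0],[0,0,0],[0,0,0.3],[0,0,0.6],[0,0,0.75],[0,0,0.75]],"spin":[0,0,0,0,0,0,0],"gripper":[0.35,0.35,0.35,0.35,0.35,0.35,0.35]}'
python3 -m jog '{"slide":[[0.1,-0.35,0],[0.2,-0.7,0],[0.3,-1,0],[0.3,-1,0]],"spin":[0,0,0,0],"gripper":[0.35,0.35,0.35,0.35]}'
python3 -m jog '{"slide":[[0.1,-0.35,0],[0.2,-0.8,0],[0.2,-0.8,0],[0.2,-0.8,0]],"spin":[0,0,0,0],"gripper":[0.35,0.35,0.35,0.35]}'
python3 - <<'E'
from h import *
shot('wrist','w3')
E
```

```text
time_s: 6.55
eef_pos: [0.5485, 0.3264, 0.3236]
eef_rot: [-3.139, -0.005, 0.051]
wrist_force: [-0.8, -0.0, -0.7]
gripper_width: 0.0296
grasp_force: 0.0
time_s: 6.95
eef_pos: [0.585, 0.2022, 0.319]
eef_rot: [3.141, 0.001, 0.047]
wrist_force: [-0.4, 0.0, -0.4]
gripper_width: 0.0298
grasp_force: 0.0
time_s: 7.35
eef_pos: [0.6079, 0.1095, 0.3193]
eef_rot: [-3.142, 0.001, 0.05]
wrist_force: [-1.7, 1.1, -0.6]
gripper_width: 0.03
grasp_force: 0.0
```

View pics/w3.png

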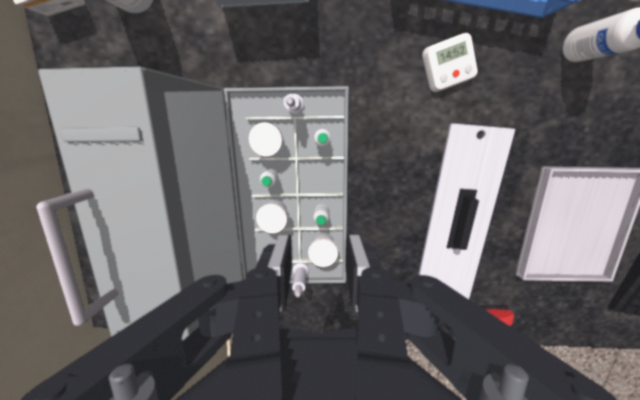

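The wrist view from above shows:
- **Hinge row:** pots at (265,139) and (271,218), a vial at (267,180), and the far −x pocket hidden by a finger.
- **Handle row:** vials at (322,137) and (321,217), a pot at (323,252), and one empty pocket.
- **Pin tips:** (290,101) and (298,291).

Run:
```python
from h import *
def c(n,u,v,z): print(n,onz('w3',u,v,z).round(4))
c('pin2',290,101,.082);c('pin1',298,291,.082)
g=cv2.imread('pics/w3.png')
hsv=cv2.cvtColor(g,cv2.COLOR_BGR2HSV)
for nm,m in (('pot',cv2.inRange(hsv,(0,0,225),(180,30,255))),('vial',cv2.inRange(hsv,(60,120,60),(95,255,255)))):
    n,l,st,ce=cv2.connectedComponentsWithStats(m)
    for k in range(1,n):
        if st[k,4]>40 and 230<ce[k][0]<350 and ce[k][1]<300:
            c(nm+str(st[k]),*ce[k],.048 if nm=='pot' else .055)
C=np.array([.556,.151]);t=np.radians(2.9);Rm=np.array([[np.cos(t),-np.sin(t)],[np.sin(t),np.cos(t)]])
for y in (.03,-.052): print([ (C+Rm@[x,y]).round(3).tolist() for x in (-.091,-.03,.03,.091)])
print([(C+Rm@[x,-.011]).round(3) for x in (-.142,.142)])
# plate, tray
c('hole2',481,134,.006);c('grip',469,190,.036);c('grip',455,248,.036)
for p in ((545,168),(521,281),(609,283)): c('tray',*p,.02)
print(proj('w3',np.append(C+Rm@[-.091,.03],.05)))
```

```text
pin2 [0.6979 0.1505 0.082 ]
pin1 [0.4213 0.1321 0.082 ]
pot[285  95  14  10  47] [0.704  0.1491 0.048 ]
pot[249 123  32  33 821] [0.6465 0.189  0.048 ]
pot[257 204  29  29 660] [0.5264 0.1799 0.048 ]
pot[309 239  28  27 602] [0.4715 0.0965 0.048 ]
pot[294 260  12  11  61] [0.4481 0.1343 0.048 ]
vial[318 134   9   9  59] [0.6529 0.1068 0.055 ]
vial[262 177   9   9  58] [0.5868 0.1858 0.055 ]
vial[317 216   9   9  57] [0.5296 0.1027 0.055 ]
[[0.464, 0.176], [0.525, 0.179], [0.584, 0.182], [0.645, 0.186]]
[[0.468, 0.094], [0.529, 0.098], [0.589, 0.101], [0.65, 0.104]]
[array([0.415, 0.133]), array([0.698, 0.147])]
hole2 [ 0.6677 -0.1429  0.006 ]
grip [ 0.5836 -0.1253  0.036 ]
grip [ 0.4843 -0.1224  0.036 ]
tray [ 0.6214 -0.2468  0.02  ]
tray [ 0.4186 -0.2612  0.02  ]
tray [ 0.4224 -0.4193  0.02  ]
[272.69065038 255.1499116 ]
```

```bash
python3 -m jog '{"slide":[[0.16,0.33,-0.3],[0.32,0.66,-0.6],[0.32,0.66,-0.9],[0.32,0.66,-0.9]],"spin":[0,0,0,0],"gripper":[0.73,0.73,0.73,0.73]}'
python3 -m jog '{"slide":[[0,0,-0.3],[0,0,-0.6],[0,0,-0.9],[0,0,-0.9],[0,0,-0.9]],"spin":[0,0,0,0,0],"gripper":[0.73,0.73,0.73,0.73,0.73]}'
python3 - <<'E'
from h import *
shot('wrist','w4')
E
```

```text
time_s: 7.8
eef_pos: [0.6437, 0.1922, 0.205]
eef_rot: [3.14, 0.011, 0.055]
wrist_force: [-0.4, -1.1, -0.4]
gripper_width: 0.0622
grasp_force: 0.0
time_s: 8.3
eef_pos: [0.6468, 0.1899, 0.1069]
eef_rot: [-3.141, -0.002, 0.052]
wrist_force: [0.1, 0.2, 0.2]
gripper_width: 0.0622
grasp_force: 0.0
```

View pics/w4.png

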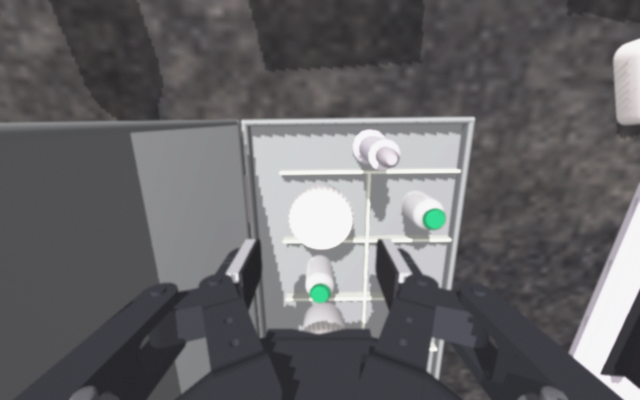

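The close view shows the pot's cap at (320,218), centred between the fingers.

Run:
```python
from h import *
print(onz('w4',320,218,.048),onz('w4',434,218,.055),onz('w4',320,293,.055),manip.state()['eef_pos'])
```

```text
[0.64789989 0.18949652 0.048     ] [0.65474512 0.10852615 0.055     ] [0.5887811  0.18631646 0.055     ] [0.64733662 0.18998156 0.10779059]
```

```bash
python3 -m jog '{"slide":[[0,0,-0.3],[0,0,-0.6],[0,0,-0.68],[0,0,-0.68],[0,0,-0.68],[0,0,-0.68],[0,0,-0.68],[0,0,-0.68]],"spin":[0,0,0,0,0,0,0,0],"gripper":[0.73,0.73,0.73,0.73,0.4,0.4,0.4,0.4]}'
python3 -m jog '{"slide":[[0,0,0.2],[0,0,0.5],[0,0,0.9],[0,0,0.9]],"spin":[0,0,0,0],"gripper":[0.4,0.4,0.4,0.4]}'
```

```text
time_s: 9.15
eef_pos: [0.648, 0.1899, 0.0262]
eef_rot: [-3.141, -0.005, 0.052]
wrist_force: [-0.2, -1.4, 7.3]
gripper_width: 0.0454
grasp_force: 61.6
time_s: 9.55
eef_pos: [0.6493, 0.1904, 0.1404]
eef_rot: [-3.139, -0.013, 0.052]
wrist_force: [1.4, -0.3, -0.7]
gripper_width: 0.0451
grasp_force: 61.6
```

```bash
for i in 1 2 3 4; do :; done
python3 -m jog '{"slide":[[-0.04,-0.25,0.1],[-0.07,-0.5,0.2],[-0.1,-0.75,0.2],[-0.14,-1,0.2]],"spin":[0,0,0,0],"gripper":[0.4,0.4,0.4,0.4]}' | egrep 'width|grasp'
python3 -m jog '{"slide":[[-0.04,-0.25,0],[-0.07,-0.5,0],[-0.1,-0.75,0],[-0.14,-1,0]],"spin":[0,0,0,0],"gripper":[0.4,0.4,0.4,0.4]}' | egrep 'width|grasp'
python3 -m jog '{"slide":[[-0.04,-0.25,0],[-0.07,-0.5,0],[-0.1,-0.75,0],[-0.14,-1,0]],"spin":[0,0,0,0],"gripper":[0.4,0.4,0.4,0.4]}' | egrep 'width|grasp'
python3 -m jog '{"slide":[[-0.04,-0.25,0],[-0.07,-0.5,0],[-0.1,-0.75,0],[-0.14,-1,0],[-0.14,-1,-0.2],[-0.14,-1,-0.2]],"spin":[0,0,0,0,0,0],"gripper":[0.4,0.4,0.4,0.4,0.4,0.4]}'
python3 - <<'E'
from h import *
shot('wrist','w5')
E
```

```text
gripper_width: 0.0457
grasp_force: 61.6
gripper_width: 0.0455
grasp_force: 61.6
gripper_width: 0.0456
grasp_force: 61.6
time_s: 11.35
eef_pos: [0.5782, -0.2907, 0.1296]
eef_rot: [-3.14, 0.002, 0.051]
wrist_force: [0.6, 0.3, 0.0]
gripper_width: 0.0453
grasp_force: 61.6
```

View pics/w5.png

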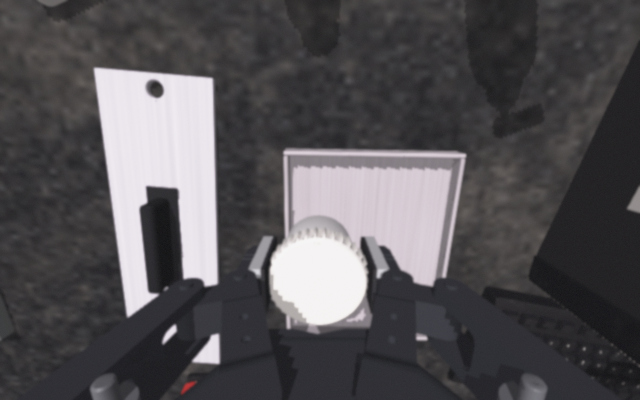

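The pot is held at (320,275). The tray's +x rim corners are at (285,150) and (464,153), and the plate hole is at (154,88).

Run:
```python
from h import *
a,b=onz('w5',285,150,.02),onz('w5',464,153,.02); print(a,b,np.linalg.norm(a-b)); 
d=(b-a)/np.linalg.norm(b-a); x=np.array([d[1],-d[0],0]); x*=np.sign(x[0])
print('tray c',(a+b)/2-.1*x, 'yaw',np.degrees(np.arctan2(x[1],x[0])))
print('hole',onz('w5',154,88,.006),'grip',onz('w5',162,188,.036),onz('w5',163,293,.036),'corners',onz('w5',96,68,.006),onz('w5',213,78,.006))
```

```text
[ 0.62153511 -0.25859722  0.02      ] [ 0.62696176 -0.41451438  0.02      ] 0.15601156908207178
tray c [ 0.52430895 -0.34003417  0.02      ] yaw 1.9933590307741067
hole [ 0.66725683 -0.14282     0.006     ] grip [ 0.58625078 -0.15713239  0.036     ] [ 0.48277943 -0.1469997   0.036     ] corners [ 0.68069553 -0.09542483  0.006     ] [ 0.67790516 -0.19428625  0.006     ]
```

```bash
python3 -m jog '{"slide":[[0.06,-0.15,-0.2],[0.06,-0.15,-0.45],[0.06,-0.15,-0.7],[0.06,-0.15,-0.84],[0.06,-0.15,-0.84],[0.06,-0.15,-0.84],[0.06,-0.15,-0.84],[0.06,-0.15,-0.84]],"spin":[0,0,0,0,0,0,0,0],"gripper":[0.4,0.4,0.4,0.4,0.4,0.62,0.62,0.62]}'
python3 -m jog '{"slide":[[0,0,0.25],[0,0,0.5],[0,0,1],[0,0.4,1],[0,0.8,1],[0,0.8,1]],"spin":[0,0,0,0,0,0],"gripper":[0.62,0.62,0.62,0.62,0.73,0.73]}'
python3 -m jog '{"slide":[[-0.1,0.33,0],[-0.14,0.67,0],[-0.14,1,0],[-0.14,1,0]],"spin":[0,0,0,0],"gripper":[0.73,0.73,0.73,0.73]}'
python3 -m jog '{"slide":[[-0.1,0.33,0],[-0.14,0.67,0],[-0.14,1,0],[-0.14,1,0]],"spin":[0,0,0,0],"gripper":[0.73,0.73,0.73,0.73]}'
python3 -m jog '{"slide":[[-0.1,0.33,0],[-0.2,0.67,0],[-0.2,1,0],[-0.2,1,0],[-0.2,1,0]],"spin":[0,0,0,0,0],"gripper":[0.73,0.73,0.73,0.73,0.73]}'
python3 - <<'E'
from h import *
shot('wrist','w6')
g=cv2.imread('pics/w6.png');hsv=cv2.cvtColor(g,cv2.COLOR_BGR2HSV)
for nm,m in (('pot',cv2.inRange(hsv,(0,0,225),(180,30,255))),('vial',cv2.inRange(hsv,(60,120,60),(95,255,255)))):
    n,l,st,ce=cv2.connectedComponentsWithStats(m)
    for k in range(1,n):
        if st[k,4]>100: print(nm,st[k],onz('w6',*ce[k],.048 if nm=='pot' else .055).round(4))
E
```

```text
time_s: 12.2
eef_pos: [0.5869, -0.3087, 0.0316]
eef_rot: [3.14, -0.002, 0.052]
wrist_force: [0.1, 0.0, -0.2]
gripper_width: 0.0528
grasp_force: 0.0
time_s: 12.8
eef_pos: [0.5868, -0.2078, 0.1516]
eef_rot: [3.142, -0.002, 0.056]
wrist_force: [0.1, -0.5, -0.4]
gripper_width: 0.062
grasp_force: 0.0
time_s: 13.2
eef_pos: [0.5696, -0.0889, 0.1508]
eef_rot: [-3.141, -0.001, 0.055]
wrist_force: [-0.4, 0.3, 0.1]
gripper_width: 0.0622
grasp_force: 0.0
time_s: 13.6
eef_pos: [0.5528, 0.0307, 0.1507]
eef_rot: [-3.141, -0.001, 0.055]
wrist_force: [-0.4, -1.3, 0.2]
gripper_width: 0.0627
grasp_force: 0.0
time_s: 14.1
eef_pos: [0.5291, 0.1474, 0.1502]
eef_rot: [3.141, -0.001, 0.053]
wrist_force: [-0.4, -0.3, 0.5]
gripper_width: 0.0624
grasp_force: 0.0
pot [  512    42   128   290 16154] [ 0.5514 -0.0841  0.048 ]
pot [247  99  82   4 116] [0.6132 0.1709 0.048 ]
pot [299 164 103   4 167] [0.5639 0.121  0.048 ]
pot [ 256  178   53   50 2002] [0.5264 0.1798 0.048 ]
pot [263 233  83  44 149] [0.4616 0.1555 0.048 ]
pot [ 345  240   31   45 1059] [0.4722 0.104  0.048 ]
vial [373  40  19  21 310] [0.6521 0.1074 0.055 ]
vial [268 127  16  16 215] [0.5863 0.1858 0.055 ]
vial [362 199  17  16 207] [0.5297 0.1032 0.055 ]
```

View pics/w6.png

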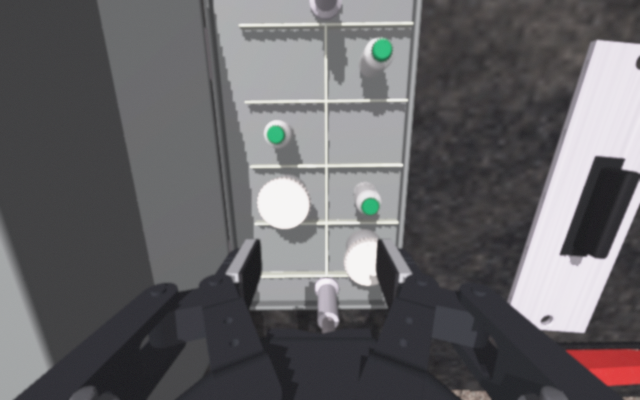

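The far hinge-row pocket at (285,250) is empty. So three items are still misplaced: the pot at (283,203) and the vials at (381,50) and (370,205). I'll take the pot next.

```bash
python3 -m jog '{"slide":[[-0.02,0.27,0],[-0.02,0.27,-0.4],[-0.02,0.27,-0.7],[-0.02,0.27,-0.7]],"spin":[0,0,0,0],"gripper":[0.73,0.73,0.73,0.73]}'
python3 -m jog '{"slide":[[0,0,-0.2],[0,0,-0.33],[0,0,-0.33],[0,0,-0.33],[0,0,-0.33],[0,0,-0.33],[0,0,-0.33]],"spin":[0,0,0,0,0,0,0],"gripper":[0.73,0.73,0.73,0.4,0.4,0.4,0.4]}'
python3 -m jog '{"slide":[[0,0,0.2],[0,0,0.5],[0,0,1],[0,0,1]],"spin":[0,0,0,0],"gripper":[0.4,0.4,0.4,0.4]}'
python3 -m jog '{"slide":[[-0.02,-0.25,0],[-0.05,-0.5,0],[-0.08,-0.75,0],[-0.1,-1,0]],"spin":[0,0,0,0],"gripper":[0.4,0.4,0.4,0.4]}' | egrep 'width|grasp'
python3 -m jog '{"slide":[[-0.02,-0.25,0],[-0.05,-0.5,0],[-0.08,-0.75,0],[-0.1,-1,0]],"spin":[0,0,0,0],"gripper":[0.4,0.4,0.4,0.4]}' | egrep 'width|grasp'
python3 -m jog '{"slide":[[-0.02,-0.25,0],[-0.05,-0.5,0],[-0.08,-0.75,0],[-0.1,-1,0]],"spin":[0,0,0,0],"gripper":[0.4,0.4,0.4,0.4]}' | egrep 'width|grasp'
python3 -m jog '{"slide":[[-0.02,-0.25,0],[-0.05,-0.5,0],[-0.08,-0.75,0],[-0.1,-1,0],[-0.1,-1,0]],"spin":[0,0,0,0,0],"gripper":[0.4,0.4,0.4,0.4,0.4]}'
```

```text
time_s: 14.55
eef_pos: [0.5244, 0.1781, 0.0619]
eef_rot: [3.14, 0.007, 0.05]
wrist_force: [0.2, 0.1, 0.2]
gripper_width: 0.0625
grasp_force: 0.0
time_s: 15.25
eef_pos: [0.5273, 0.18, 0.0281]
eef_rot: [-3.141, -0.003, 0.052]
wrist_force: [-0.3, -4.2, 7.6]
gripper_width: 0.0454
grasp_force: 61.8
time_s: 15.65
eef_pos: [0.5282, 0.1806, 0.1526]
eef_rot: [-3.14, -0.009, 0.052]
wrist_force: [0.2, -0.0, -0.9]
gripper_width: 0.0455
grasp_force: 61.7
gripper_width: 0.0454
grasp_force: 61.6
gripper_width: 0.0456
grasp_force: 61.6
gripper_width: 0.0455
grasp_force: 61.6
time_s: 17.35
eef_pos: [0.4777, -0.3028, 0.1466]
eef_rot: [3.141, -0.001, 0.049]
wrist_force: [0.5, 1.3, -0.5]
gripper_width: 0.0451
grasp_force: 61.6
```

```bash
python3 -m jog '{"slide":[[0,-0.06,-0.25],[0,-0.06,-0.5],[0,-0.06,-0.8],[0,-0.06,-0.98],[0,-0.06,-0.98],[0,-0.06,-0.98],[0,-0.06,-0.98],[0,-0.06,-0.98]],"spin":[0,0,0,0,0,0,0,0],"gripper":[0.4,0.4,0.4,0.4,0.4,0.62,0.62,0.62]}'
python3 -m jog '{"slide":[[0,0,0.25],[0,0,0.5],[0,0,1],[0.2,0.43,1],[0.365,0.87,1],[0.365,0.87,1]],"spin":[0,0,0,0,0,0],"gripper":[0.62,0.62,0.62,0.62,0.45,0.45]}' | grep pos
python3 -m jog '{"slide":[[0.2,0.43,0],[0.365,0.87,0],[0.365,0.87,0],[0.365,0.87,0]],"spin":[0,0,0,0],"gripper":[0.45,0.45,0.45,0.45]}' | grep pos
python3 -m jog '{"slide":[[0.2,0.43,0],[0.365,0.87,0],[0.365,0.87,0],[0.365,0.87,0]],"spin":[0,0,0,0],"gripper":[0.45,0.45,0.45,0.45]}' | grep pos
python3 -m jog '{"slide":[[0.2,0.43,0],[0.365,0.87,0],[0.365,0.87,0],[0.365,0.87,0],[0.365,0.87,0]],"spin":[0,0,0,0,0],"gripper":[0.45,0.45,0.45,0.45,0.45]}'
cat >> h.py <<'E'
def blobs(f):
    g=cv2.imread('pics/'+f+'.png');hsv=cv2.cvtColor(g,cv2.COLOR_BGR2HSV)
    for nm,m in (('pot',cv2.inRange(hsv,(0,0,225),(180,30,255))),('vial',cv2.inRange(hsv,(60,120,60),(95,255,255)))):
        n,l,st,ce=cv2.connectedComponentsWithStats(m)
        for k in range(1,n):
            if st[k,4]>100: print(nm,st[k],onz(f,*ce[k],.048 if nm=='pot' else .055).round(4))
E
python3 - <<'E'
from h import *
shot('wrist','w7');blobs('w7')
E
```

```text
time_s: 18.15
eef_pos: [0.4787, -0.3073, 0.0297]
eef_rot: [3.141, -0.001, 0.052]
wrist_force: [0.2, -0.5, 0.2]
gripper_width: 0.0528
grasp_force: 0.0
eef_pos: [0.5233, -0.1994, 0.15]
eef_pos: [0.5663, -0.0969, 0.1489]
eef_pos: [0.6099, 0.0064, 0.1486]
time_s: 20.05
eef_pos: [0.6533, 0.1083, 0.1486]
eef_rot: [3.141, 0.0, 0.051]
wrist_force: [0.8, -0.2, -0.6]
gripper_width: 0.0383
grasp_force: 0.0
pot [ 484   36   84   86 3363] [ 0.7622 -0.0508  0.048 ]
pot [256 131  32  27 221] [0.7046 0.1504 0.048 ]
pot [202 165  69   3 104] [0.6824 0.1788 0.048 ]
pot [  484   175   130   173 10254] [ 0.6299 -0.1022  0.048 ]
pot [210 223 108   4 190] [0.6296 0.1569 0.048 ]
pot [285 275  66   2 109] [0.5801 0.109  0.048 ]
vial [313 197  16  16 204] [0.6538 0.1069 0.055 ]
vial [224 261  17  15 182] [0.5884 0.1852 0.055 ]
vial [311 317  15  12 138] [0.5321 0.1028 0.055 ]
```

```bash
python3 -m jog '{"slide":[[0,-0.01,-0.4],[0,-0.01,-0.7],[0,-0.01,-0.7]],"spin":[0,0,0],"gripper":[0.45,0.45,0.45]}' | grep pos
python3 -m jog '{"slide":[[0,0,-0.2],[0,0,-0.32],[0,0,-0.32],[0,0,-0.32],[0,0,-0.32],[0,0,-0.32],[0,0,-0.32]],"spin":[0,0,0,0,0,0,0],"gripper":[0.45,0.45,0.45,0.15,0.15,0.15,0.15]}'
python3 -m jog '{"slide":[[0,0,0.2],[0,0,0.5],[0,0,1],[0,0,1]],"spin":[0,0,0,0],"gripper":[0.15,0.15,0.15,0.15]}'
python3 -m jog '{"slide":[[-0.04,-0.25,0],[-0.07,-0.5,0],[-0.1,-0.75,0],[-0.14,-1,0]],"spin":[0,0,0,0],"gripper":[0.15,0.15,0.15,0.15]}' | egrep 'width|grasp'
python3 -m jog '{"slide":[[-0.04,-0.25,0],[-0.07,-0.5,0],[-0.1,-0.75,0],[-0.14,-1,0]],"spin":[0,0,0,0],"gripper":[0.15,0.15,0.15,0.15]}' | egrep 'width|grasp'
python3 -m jog '{"slide":[[-0.04,-0.25,0],[-0.07,-0.5,0],[-0.1,-0.75,0],[-0.14,-1,0]],"spin":[0,0,0,0],"gripper":[0.15,0.15,0.15,0.15]}' | egrep 'width|grasp'
python3 -m jog '{"slide":[[-0.04,-0.25,0],[-0.07,-0.5,0],[-0.1,-0.75,0],[-0.14,-1,0],[-0.14,-1,0]],"spin":[0,0,0,0,0],"gripper":[0.15,0.15,0.15,0.15,0.15]}'
```

```text
eef_pos: [0.6508, 0.107, 0.0598]
time_s: 21.1
eef_pos: [0.6543, 0.1092, 0.0279]
eef_rot: [3.141, -0.002, 0.052]
wrist_force: [1.0, -1.6, 7.2]
gripper_width: 0.0217
grasp_force: 59.4
time_s: 21.5
eef_pos: [0.6554, 0.1096, 0.1532]
eef_rot: [-3.141, -0.009, 0.052]
wrist_force: [1.3, -0.2, -0.1]
gripper_width: 0.0218
grasp_force: 58.7
gripper_width: 0.0214
grasp_force: 58.7
gripper_width: 0.0215
grasp_force: 58.7
gripper_width: 0.0213
grasp_force: 58.7
time_s: 23.2
eef_pos: [0.5851, -0.374, 0.1461]
eef_rot: [3.141, 0.0, 0.049]
wrist_force: [-0.2, 0.5, -0.1]
gripper_width: 0.0215
grasp_force: 58.8
```

```bash
python3 -m jog '{"slide":[[0,-0.01,-0.25],[0,-0.01,-0.5],[0,-0.01,-0.8],[0,-0.01,-0.97],[0,-0.01,-0.97],[0,-0.01,-0.97],[0,-0.01,-0.97],[0,-0.01,-0.97]],"spin":[0,0,0,0,0,0,0,0],"gripper":[0.15,0.15,0.15,0.15,0.15,0.37,0.37,0.37]}'
python3 -m jog '{"slide":[[0,0,0.25],[0,0,0.5],[0,0,1],[-0.05,0.43,1],[-0.115,1,1],[-0.115,1,1]],"spin":[0,0,0,0,0,0],"gripper":[0.37,0.37,0.37,0.37,0.45,0.45]}' | grep pos
python3 -m jog '{"slide":[[-0.05,0.43,0],[-0.115,0.8,0],[-0.115,1,0],[-0.115,1,0]],"spin":[0,0,0,0],"gripper":[0.45,0.45,0.45,0.45]}' | grep pos
python3 -m jog '{"slide":[[-0.05,0.43,0],[-0.115,0.8,0],[-0.115,1,0],[-0.115,1,0]],"spin":[0,0,0,0],"gripper":[0.45,0.45,0.45,0.45]}' | grep pos
python3 -m jog '{"slide":[[-0.05,0.43,0],[-0.115,0.8,0],[-0.115,0.97,0],[-0.115,0.97,0],[-0.115,0.97,0]],"spin":[0,0,0,0,0],"gripper":[0.45,0.45,0.45,0.45,0.45]}'
python3 - <<'E'
from h import *
shot('wrist','w8');blobs('w8')
E
```

```text
time_s: 24.0
eef_pos: [0.5867, -0.3719, 0.0309]
eef_rot: [3.141, -0.001, 0.052]
wrist_force: [-0.2, -0.7, -0.4]
gripper_width: 0.0314
grasp_force: 0.0
eef_pos: [0.5723, -0.2487, 0.1512]
eef_pos: [0.5588, -0.1291, 0.1508]
eef_pos: [0.545, -0.01, 0.1505]
time_s: 25.9
eef_pos: [0.5315, 0.1035, 0.15]
eef_rot: [3.141, -0.0, 0.052]
wrist_force: [-0.7, -0.3, -0.4]
gripper_width: 0.0386
grasp_force: 0.0
pot [  477    41   163   291 20598] [ 0.5705 -0.1002  0.048 ]
pot [221  87  72  16 113] [0.615 0.152 0.048]
pot [254 164 103   4 167] [0.5641 0.1176 0.048 ]
pot [214 221 101   4 147] [0.5097 0.1459 0.048 ]
pot [ 285  241   63   44 1598] [0.4725 0.0965 0.048 ]
vial [213 126  18  18 245] [0.5865 0.1852 0.055 ]
vial [312 199  17  16 202] [0.5298 0.1026 0.055 ]
```

```bash
python3 -m jog '{"slide":[[-0.01,-0.01,-0.4],[-0.01,-0.01,-0.7],[-0.01,-0.01,-0.7]],"spin":[0,0,0],"gripper":[0.45,0.45,0.45]}' | grep pos
python3 -m jog '{"slide":[[0,0,-0.2],[0,0,-0.32],[0,0,-0.32],[0,0,-0.32],[0,0,-0.32],[0,0,-0.32],[0,0,-0.32]],"spin":[0,0,0,0,0,0,0],"gripper":[0.45,0.45,0.45,0.15,0.15,0.15,0.15]}'
python3 -m jog '{"slide":[[0,0,0.2],[0,0,0.5],[0,0,1],[0,0,1]],"spin":[0,0,0,0],"gripper":[0.15,0.15,0.15,0.15]}'
python3 -m jog '{"slide":[[-0.03,-0.25,0],[-0.06,-0.5,0],[-0.09,-0.75,0],[-0.11,-1,0]],"spin":[0,0,0,0],"gripper":[0.15,0.15,0.15,0.15]}' | egrep 'width|grasp'
python3 -m jog '{"slide":[[-0.03,-0.25,0],[-0.06,-0.5,0],[-0.09,-0.75,0],[-0.11,-1,0]],"spin":[0,0,0,0],"gripper":[0.15,0.15,0.15,0.15]}' | egrep 'width|grasp'
python3 -m jog '{"slide":[[-0.03,-0.25,0],[-0.06,-0.5,0],[-0.09,-0.75,0],[-0.11,-1,0]],"spin":[0,0,0,0],"gripper":[0.15,0.15,0.15,0.15]}' | egrep 'width|grasp'
python3 -m jog '{"slide":[[-0.03,-0.25,0],[-0.06,-0.5,0],[-0.09,-0.75,0],[-0.11,-0.98,0],[-0.11,-0.98,0]],"spin":[0,0,0,0,0],"gripper":[0.15,0.15,0.15,0.15,0.15]}'
```

```text
eef_pos: [0.5278, 0.1014, 0.0619]
time_s: 26.95
eef_pos: [0.5308, 0.1032, 0.029]
eef_rot: [3.141, -0.002, 0.052]
wrist_force: [-0.3, -3.0, 6.7]
gripper_width: 0.0215
grasp_force: 59.4
time_s: 27.35
eef_pos: [0.5318, 0.1036, 0.1534]
eef_rot: [-3.141, -0.008, 0.052]
wrist_force: [-0.0, 0.2, -1.1]
gripper_width: 0.0212
grasp_force: 58.7
gripper_width: 0.0214
grasp_force: 58.7
gripper_width: 0.0215
grasp_force: 58.7
gripper_width: 0.0214
grasp_force: 58.7
time_s: 29.05
eef_pos: [0.4763, -0.377, 0.1474]
eef_rot: [3.141, -0.0, 0.049]
wrist_force: [-0.7, 1.2, -1.0]
gripper_width: 0.0215
grasp_force: 58.7
```

```bash
python3 -m jog '{"slide":[[0,0,-0.25],[0,0,-0.5],[0,0,-0.8],[0,0,-0.97],[0,0,-0.97],[0,0,-0.97],[0,0,-0.97],[0,0,-0.97]],"spin":[0,0,0,0,0,0,0,0],"gripper":[0.15,0.15,0.15,0.15,0.15,0.37,0.37,0.37]}'
python3 -m jog '{"slide":[[0,0,0.25],[0,0,0.5],[0,0,1],[0.2,0.4,1],[0.4,0.8,1],[0.45,1,1],[0.45,1,1]],"spin":[0,0,0,0,0,0,0],"gripper":[0.37,0.37,0.37,0.37,0.45,0.45,0.45]}' | grep pos
python3 -m jog '{"slide":[[0,0.2,0.4],[0,0.5,0.8],[0,0.5,0.8],[0,0.5,0.8]],"spin":[0,0,0,0],"gripper":[0.45,0.45,0.45,0.45]}' | grep pos
python3 - <<'E'
from h import *
shot('wrist','w9')
E
```

```text
time_s: 29.85
eef_pos: [0.4774, -0.3744, 0.0319]
eef_rot: [3.141, -0.001, 0.052]
wrist_force: [-0.1, 0.3, -0.1]
gripper_width: 0.0315
grasp_force: 0.0
eef_pos: [0.5323, -0.2508, 0.1519]
eef_pos: [0.5315, -0.1941, 0.2493]
```

View pics/w9.png

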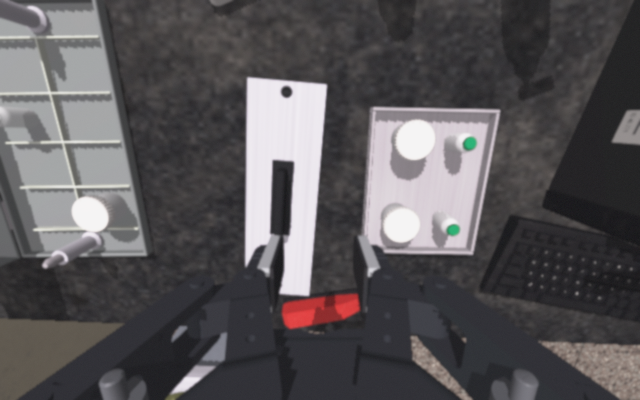

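All four items stand upright in the tray at (415,138), (401,224), (468,142) and (452,229). The plate's hole is at (286,91), its corners are at (247,78), (326,85) and (309,296), and its grip is at about (282,198).

Run:
```python
from h import *
g=cv2.imread('pics/w9.png')
m=(g.min(2)>150).astype(np.uint8); m[:, :200]=0; m[:,340:]=0
n,l,st,ce=cv2.connectedComponentsWithStats(m);k=1+st[1:,4].argmax()
ys,xs=np.where(l==k); print(st[k])
L=[];Rr=[]
for v in range(105,235,2):
    r=xs[ys==v]; L.append(onz('w9',r.min(),v,.006)[:2]);Rr.append(onz('w9',r.max()+1,v,.006)[:2])
for e in (L,Rr):
    p=np.polyfit(*np.array(e).T,1); print('edge y at .525',np.polyval(p,.525),'yaw deg',np.degrees(np.arctan(p[0])))
d=(g.max(2)<70).astype(np.uint8); d[:150]=0;d[236:]=0;d[:,:262]=0;d[:,305:]=0
hm=(g.max(2)<90).astype(np.uint8); hm[:82]=0;hm[102:]=0;hm[:,:270]=0;hm[:,300:]=0
M=cv2.moments(hm,True); print('hole',onz('w9',M['m10']/M['m00'],M['m01']/M['m00'],.003),M['m00'])
c=np.array([onz('w9',*p,.006) for p in ((247,78),(326,85))]); print(c)
ys,xs=np.where(d); print('grip rows',ys.min(),ys.max()); print([onz('w9',282,v,.036).round(4) for v in (161,235)])
```

```text
[  245    77    82   219 12252]
edge y at .525 -0.0944532928220865 yaw deg -1.6058957153123468
edge y at .525 -0.19540867718816524 yaw deg -1.646060308161716
hole [ 0.63433888 -0.14692569  0.003     ] 69.0
[[ 0.64727701 -0.09793802  0.006     ]
 [ 0.6444633  -0.19757791  0.006     ]]
grip rows 162 235
[array([ 0.5497, -0.1473,  0.036 ]), array([ 0.4494, -0.149 ,  0.036 ])]
```

The plate was knocked about 33 mm towards −x, so its centre is now about (0.492, −0.144) with a yaw of −1.6°. I'll grasp it there.

```bash
python3 -m jog '{"slide":[[-0.16,0.21,0],[-0.32,0.42,-0.4],[-0.32,0.42,-0.8],[-0.32,0.42,-1],[-0.32,0.42,-1]],"spin":[-0.0255,-0.0255,-0.0255,-0.0255,-0.0255],"gripper":[0.45,0.45,0.45,0.45,0.45]}'
python3 - <<'E'
from h import *
shot('wrist','w10')
E
```

```text
time_s: 31.5
eef_pos: [0.4901, -0.1439, 0.1222]
eef_rot: [-3.139, 0.009, -0.029]
wrist_force: [0.5, -1.6, 0.5]
gripper_width: 0.0384
grasp_force: 0.0
```

View pics/w10.png

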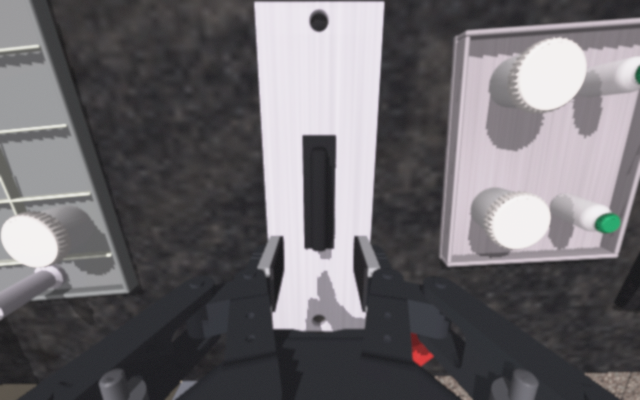

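Run:
```python
from h import *
a,b=onz('w10',318.5,20,.006),onz('w10',318.5,320,.006);print(a,b,(a+b)/2,np.linalg.norm(a-b),manip.state()['eef_pos'])
```

```text
[ 0.63484452 -0.14711523  0.006     ] [ 0.35102016 -0.13909238  0.006     ] [ 0.49293234 -0.14310381  0.006     ] 0.28393772225265834 [ 0.49154417 -0.14443276  0.12506754]
```

```bash
python3 -m jog '{"slide":[[0.01,0.01,-0.3],[0.01,0.01,-0.6],[0.01,0.01,-0.8],[0.01,0.01,-0.88],[0.01,0.01,-0.88],[0.01,0.01,-0.88]],"spin":[0,0,0,0,0,0],"gripper":[0.45,0.45,0.45,0.45,0.45,0.45]}'
python3 -m jog '{"slide":[[0,0,0],[0,0,0],[0,0,0],[0,0,0],[0,0,0],[0,0,0]],"spin":[0,0,0,0,0,0],"gripper":[0,0,0,0,0,0]}'
```

```text
time_s: 32.15
eef_pos: [0.4948, -0.1433, 0.0231]
eef_rot: [3.141, -0.002, -0.028]
wrist_force: [-0.6, -0.0, -0.2]
gripper_width: 0.0388
grasp_force: 0.0
time_s: 32.75
eef_pos: [0.4947, -0.1431, 0.023]
eef_rot: [3.141, -0.002, -0.028]
wrist_force: [-2.0, 0.2, 8.6]
gripper_width: 0.0124
grasp_force: 59.8
```

```bash
python3 -m jog '{"slide":[[0,0,0.1],[0,0,0.2],[0,0,0.4],[0,0,0.6],[0,0,0.8],[0,0,1],[0,0,1],[0,0,1]],"spin":[0,0,0,0,0,0,0,0],"gripper":[0,0,0,0,0,0,0,0]}'
python3 - <<'E'
from h import *
for f,u,v in [('w4',388,157),('w6',328,322),('w3',290,101),('w3',298,291),('w9',40,20),('w9',48,263)]: print(f,onz(f,u,v,.082).round(4))
C=np.zeros((400,800,3),np.uint8)
i4=cv2.imread('pics/w4.png')[115:190,335:420];i6=cv2.imread('pics/w6.png')[265:345,290:370];i7=cv2.imread('pics/w7.png')[110:190,230:310];i8=cv2.imread('pics/w8.png')[265:345,240:320]
o=np.hstack([cv2.resize(i,(400,300),interpolation=cv2.INTER_CUBIC) for i in (i4,i6)]);o2=np.hstack([cv2.resize(i,(400,300),interpolation=cv2.INTER_CUBIC) for i in (i7,i8)])
cv2.imwrite('pics/pins.png',np.vstack([o,o2]))
E
```

```text
time_s: 33.55
eef_pos: [0.4937, -0.1427, 0.1416]
eef_rot: [3.141, -0.0, -0.028]
wrist_force: [-0.1, 1.3, -4.6]
gripper_width: 0.013
grasp_force: 59.2
w4 [0.6995 0.1535 0.082 ]
w6 [0.4306 0.1344 0.082 ]
w3 [0.6979 0.1505 0.082 ]
w3 [0.4213 0.1321 0.082 ]
w9 [0.6789 0.0794 0.082 ]
w9 [0.4182 0.1274 0.082 ]
```

View pics/pins.png

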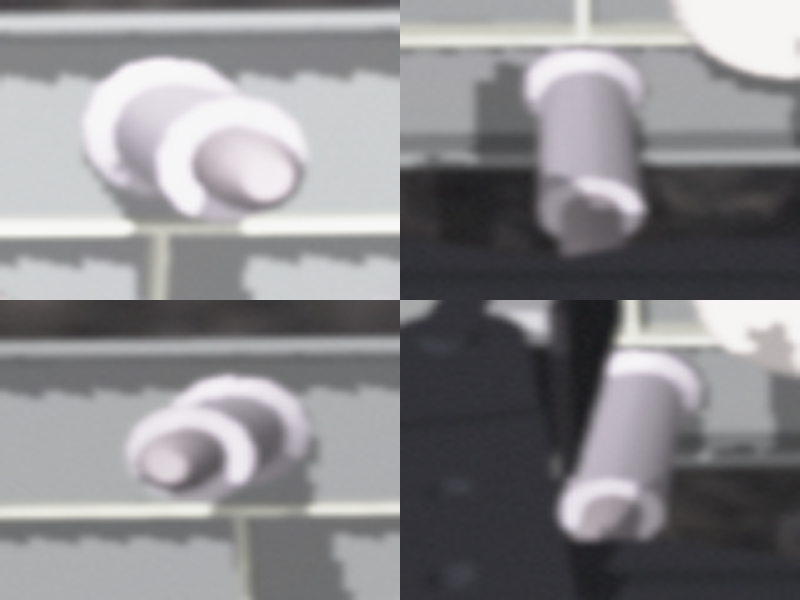

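The shoulder rings, picked in the crop panels and mapped back to each image, are at w4 (384,154.5), w7 (268,150), w6 (328.6,322) and w8 (282,322). All are taken at z = 0.062.

Run:
```python
from h import *
for f,u,v in [('w4',384.3,154.5),('w7',268.2,150.3),('w6',328.6,322),('w8',282.3,322)]: print(f,onz(f,u,v,.062).round(4))
def tri(L):
    A=np.zeros((3,3));b=np.zeros(3)
    for f,u,v in L:
        o,d=ray(f,u,v);d/=np.linalg.norm(d);M=np.eye(3)-np.outer(d,d);A+=M;b+=M@o
    return np.linalg.solve(A,b).round(4)
print(tri([('w4',384.3,154.5),('w7',268.2,150.3)]),tri([('w6',328.6,322),('w8',282.3,322)]))
```

```text
w4 [0.6985 0.151  0.062 ]
w7 [0.6986 0.1508 0.062 ]
w6 [0.4138 0.1321 0.062 ]
w8 [0.4141 0.1326 0.062 ]
[0.6985 0.1509 0.0616] [0.4162 0.1323 0.0647]
```

```bash
python3 -m jog '{"slide":[[0.05,0.2,0],[0.09,0.4,0],[0.14,0.6,0],[0.18,0.79,0]],"spin":[0.01,0.02,0.03,0.03],"gripper":[0,0,0,0]}' | egrep 'pos|width|grasp'
python3 -m jog '{"slide":[[0.05,0.2,0],[0.09,0.4,0],[0.14,0.6,0],[0.18,0.79,0]],"spin":[0,0,0,0],"gripper":[0,0,0,0]}' | egrep 'pos|width|grasp'
python3 -m jog '{"slide":[[0.05,0.2,0],[0.09,0.4,0],[0.14,0.6,0],[0.18,0.79,0],[0.18,0.79,0],[0.18,0.79,0]],"spin":[0,0,0,0,0,0],"gripper":[0,0,0,0,0,0]}'
python3 - <<'E'
from h import *
shot('wrist','w11')
s=manip.state();print(s['eef_pos'],s['eef_rot'])
E
```

```text
eef_pos: [0.5149, -0.0469, 0.14]
gripper_width: 0.0126
grasp_force: 59.3
eef_pos: [0.5366, 0.0479, 0.1399]
gripper_width: 0.013
grasp_force: 59.3
time_s: 34.95
eef_pos: [0.558, 0.1417, 0.14]
eef_rot: [3.141, 0.003, 0.067]
wrist_force: [-0.1, -0.4, -4.1]
gripper_width: 0.0128
grasp_force: 59.4
[0.55812114 0.14122718 0.14029009] [3.14115743e+00 2.08177470e-03 6.62179707e-02]
```

View pics/w11.png

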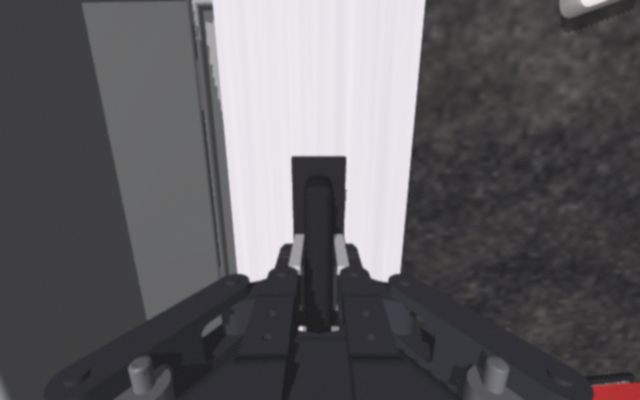

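The plate is in hand with its edges running from about (214,0) to (236,270) and from (424,0) to (403,270). The hole is out of view, so I'll compute the plate's alignment from the edges.

Run:
```python
from h import *
g=cv2.imread('pics/w11.png').min(2)
for z in (.123,):
  L=[];Q=[]
  for v in range(5,225,5):
    r=g[v].astype(int); x=np.where(r[205:440]>200)[0]+205
    L.append(onz('w11',x.min(),v,z)[:2]);Q.append(onz('w11',x.max()+1,v,z)[:2])
  P=[np.polyfit(*np.array(e).T,1) for e in (L,Q)]
  print([np.degrees(np.arctan(p[0])) for p in P],[np.polyval(p,.5563) for p in P])
# grip base end (top of plate) row 156
print(onz('w11',319,156,.123), 'w10 same end',onz('w10',319,135,.006))
```

```text
[np.float64(3.9496662734884906), np.float64(3.957306776690432)] [np.float64(0.19178706560352726), np.float64(0.0922399871323252)]
[0.61005368 0.14560534 0.123     ] w10 same end [ 0.54652147 -0.14505806  0.006     ]
```

```bash
python3 -m jog '{"slide":[[0,0,-0.1],[0,0,-0.2],[0,0,-0.28],[0,0,-0.28],[0,0,-0.28]],"spin":[-0.001,-0.001,-0.001,-0.001,-0.001],"gripper":[0,0,0,0,0]}' | egrep 'pos|force'
python3 -m jog '{"slide":[[0,0,-0.02],[0,0,-0.04],[0,0,-0.06],[0,0,-0.07],[0,0,-0.07]],"spin":[0,0,0,0,0],"gripper":[0,0,0,0,0]}' | egrep 'pos|rot|force'
```

```text
eef_pos: [0.5587, 0.1415, 0.1076]
wrist_force: [0.7, 0.1, -3.7]
grasp_force: 59.4
eef_pos: [0.5586, 0.1416, 0.0993]
eef_rot: [3.142, 0.0, 0.063]
wrist_force: [-0.9, 0.0, -3.3]
grasp_force: 59.4
```

```bash
python3 -m jog '{"slide":[[0,0,-0.02],[0,0,-0.04],[0,0,-0.06],[0,0,-0.08],[0,0,-0.08]],"spin":[0,0,0,0,0],"gripper":[0,0,0,0,0]}' | egrep 'pos|rot|force'
python3 -m jog '{"slide":[[0,0,-0.01],[0,0,-0.02],[0,0,-0.03],[0,0,-0.035],[0,0,-0.035]],"spin":[0,0,0,0,0],"gripper":[0,0,0,0,0]}' | egrep 'pos|rot|force'
```

```text
eef_pos: [0.5585, 0.1416, 0.0895]
eef_rot: [3.142, 0.001, 0.063]
wrist_force: [0.8, 0.5, -4.3]
grasp_force: 59.4
eef_pos: [0.5587, 0.1416, 0.0856]
eef_rot: [3.142, 0.0, 0.063]
wrist_force: [0.3, -0.6, -4.6]
grasp_force: 59.4
```

```bash
python3 -m jog '{"slide":[[0,0,-0.005],[0,0,-0.01],[0,0,-0.015],[0,0,-0.015]],"spin":[0,0,0,0],"gripper":[0,0,0,0]}' | egrep 'pos|rot|force'
```

```text
eef_pos: [0.5588, 0.1417, 0.085]
eef_rot: [-3.142, -0.001, 0.063]
wrist_force: [-6.8, -1.0, 9.0]
grasp_force: 61.3
```

```bash
python3 -m jog '{"slide":[[0,0,0],[0,0,0],[0,0,0],[0,0,0.2],[0,0,0.5],[0,0,0.8],[0,0,1],[0,0,1]],"spin":[0,0,0,0,0,0,0,0],"gripper":[0.4,0.4,0.4,0.4,0.4,0.4,0.4,0.4]}' | egrep 'pos|rot|force'
python3 -m jog '{"slide":[[0,0,0.35],[0,0,0.7],[0,0,1],[0,0,1]],"spin":[0,0,0,0],"gripper":[0.4,0.4,0.4,0.4]}' | egrep 'pos|rot|force'
python3 - <<'E'
from h import *
shot('wrist','w12'); shot('scene','s12')
g=cv2.imread('pics/w12.png'); s=cv2.imread('pics/s12.png')[120:300,240:420]
cv2.imwrite('pics/c12.png',np.hstack([cv2.resize(g[:350,100:500],(400,350)),cv2.resize(s,(350,350),interpolation=cv2.INTER_CUBIC)]))
E
```

```text
eef_pos: [0.5599, 0.1419, 0.2076]
eef_rot: [-3.141, -0.006, 0.063]
wrist_force: [1.5, 0.2, -0.8]
grasp_force: 0.0
eef_pos: [0.5596, 0.1418, 0.3282]
eef_rot: [-3.141, -0.007, 0.063]
wrist_force: [-0.2, 0.4, -0.4]
grasp_force: 0.0
```

View pics/c12.png

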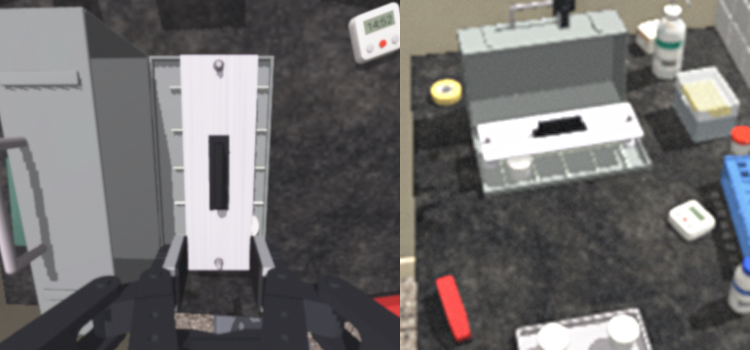

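The plate sits on both pins, which show through its holes at (218,66) and (218,262) in the left panel. The pot inside is undisturbed, and the tray, stapler and timer look fine. Next I'll grasp the lid handle again.

```bash
python3 -m jog '{"slide":[[-0.03,0.3,0],[-0.06,0.6,0],[-0.06,0.78,0],[-0.06,0.78,0]],"spin":[0,0,0,0],"gripper":[0.4,0.4,0.4,0.4]}' | egrep 'pos|force'
python3 -m jog '{"slide":[[-0.03,0.3,0],[-0.06,0.6,0],[-0.06,0.78,0],[-0.06,0.78,0],[-0.06,0.78,0]],"spin":[0,0,0,0,0],"gripper":[0.4,0.4,0.4,0.4,0.4]}' | egrep 'pos|force'
python3 -m jog '{"slide":[[0,0,-0.2],[0,0,-0.4],[0,0,-0.6],[0,0,-0.8],[0,0,-0.8],[0,0,-0.8]],"spin":[0,0,0,0,0,0],"gripper":[0.4,0.4,0.4,0.4,0.4,0.4]}' | egrep 'pos|force'
python3 -m jog '{"slide":[[0,0,0],[0,0,0],[0,0,0],[0,0,0],[0,0,0]],"spin":[0,0,0,0,0],"gripper":[0,0,0,0,0]}'
python3 - <<'E'
import numpy as np
r=.238; a0=np.arctan2(.074,.226)
p=lambda t: np.array([-r*np.cos(a0+np.radians(t)),r*np.sin(a0+np.radians(t))])
for s,d in ((92.6,4),(60.6,4),(28.6,3)):
    print(s,[[round(-.065*q[0],2),round(q[0],2),round(q[1],2)] for k in range(1,9) for q in [(p(s-d*k)-p(s))/.12]])
E
```

```text
eef_pos: [0.5508, 0.2374, 0.3213]
wrist_force: [-0.3, -0.6, -0.1]
grasp_force: 0.0
eef_pos: [0.5444, 0.3281, 0.3224]
wrist_force: [0.6, -0.5, -0.5]
grasp_force: 0.0
eef_pos: [0.5447, 0.3279, 0.2285]
wrist_force: [0.3, 0.3, 0.6]
grasp_force: 0.0
time_s: 40.7
eef_pos: [0.5447, 0.3291, 0.2294]
eef_rot: [-3.14, -0.003, 0.063]
wrist_force: [0.2, 1.7, 7.0]
gripper_width: 0.0074
grasp_force: 58.6
92.6 [[np.float64(0.01), np.float64(-0.13), np.float64(0.04)], [np.float64(0.02), np.float64(-0.26), np.float64(0.08)], [np.float64(0.03), np.float64(-0.4), np.float64(0.11)], [np.float64(0.04), np.float64(-0.54), np.float64(0.12)], [np.float64(0.04), np.float64(-0.68), np.float64(0.13)], [np.float64(0.05), np.float64(-0.82), np.float64(0.13)], [np.float64(0.06), np.float64(-0.95), np.float64(0.11)], [np.float64(0.07), np.float64(-1.09), np.float64(0.09)]]
60.6 [[np.float64(0.01), np.float64(-0.13), np.float64(-0.03)], [np.float64(0.02), np.float64(-0.27), np.float64(-0.07)], [np.float64(0.03), np.float64(-0.4), np.float64(-0.12)], [np.float64(0.03), np.float64(-0.52), np.float64(-0.18)], [np.float64(0.04), np.float64(-0.64), np.float64(-0.25)], [np.float64(0.05), np.float64(-0.76), np.float64(-0.33)], [np.float64(0.06), np.float64(-0.87), np.float64(-0.41)], [np.float64(0.06), np.float64(-0.97), np.float64(-0.5)]]
28.6 [[np.float64(0.0), np.float64(-0.07), np.float64(-0.07)], [np.float64(0.01), np.float64(-0.14), np.float64(-0.15)], [np.float64(0.01), np.float64(-0.21), np.float64(-0.23)], [np.float64(0.02), np.float64(-0.27), np.float64(-0.31)], [np.float64(0.02), np.float64(-0.33), np.float64(-0.4)], [np.float64(0.02), np.float64(-0.38), np.float64(-0.49)], [np.float64(0.03), np.float64(-0.43), np.float64(-0.58)], [np.float64(0.03), np.float64(-0.47), np.float64(-0.68)]]
```

```bash
python3 -m jog '{"slide":[[0.01,-0.13,0.04],[0.02,-0.26,0.08],[0.03,-0.4,0.11],[0.04,-0.54,0.12],[0.04,-0.68,0.13],[0.05,-0.82,0.13],[0.06,-0.95,0.11]],"spin":[0,0,0,0,0,0,0],"gripper":[0,0,0,0,0,0,0]}' | egrep 'pos|force|width'
python3 -m jog '{"slide":[[0.01,-0.14,-0.02],[0.02,-0.27,-0.05],[0.03,-0.41,-0.09],[0.03,-0.54,-0.14],[0.04,-0.66,-0.2],[0.05,-0.78,-0.27],[0.06,-0.9,-0.35]],"spin":[0,0,0,0,0,0,0],"gripper":[0,0,0,0,0,0,0]}' | egrep 'pos|force|width'
python3 -m jog '{"slide":[[0.01,-0.11,-0.08],[0.01,-0.21,-0.17],[0.02,-0.28,-0.24],[0.02,-0.35,-0.32],[0.03,-0.42,-0.4],[0.03,-0.48,-0.48],[0.03,-0.54,-0.57],[0.04,-0.59,-0.66]],"spin":[0,0,0,0,0,0,0,0],"gripper":[0,0,0,0,0,0,0,0]}' | egrep 'pos|force|width'
python3 - <<'E'
import numpy as np
r=.238; a0=np.arctan2(.074,.226)
p=lambda t: np.array([-r*np.cos(a0+np.radians(t)),r*np.sin(a0+np.radians(t))])
print([(t,((p(t)-p(10.6))/.12).round(3)) for t in (8,6,4,3,2,1,0,-1)])
from h import *
print(manip.state()['eef_pos'],p(10.6)+[.2444,.016-.008])
E
```

```text
eef_pos: [0.5523, 0.2149, 0.2436]
wrist_force: [0.8, 5.0, -7.9]
gripper_width: 0.0075
grasp_force: 58.5
eef_pos: [0.5591, 0.1059, 0.2007]
wrist_force: [-4.3, -2.8, 9.2]
gripper_width: 0.0076
grasp_force: 61.7
eef_pos: [0.5636, 0.0349, 0.1195]
wrist_force: [-3.7, -6.0, 5.6]
gripper_width: 0.0074
grasp_force: 61.4
[(8, array([-0.041, -0.08 ])), (6, array([-0.071, -0.143])), (4, array([-0.098, -0.206])), (3, array([-0.111, -0.238])), (2, array([-0.123, -0.271])), (1, array([-0.135, -0.303])), (0, array([-0.146, -0.336])), (-1, array([-0.156, -0.369]))]
[0.56361796 0.03494334 0.1195141 ] [0.03569946 0.12240316]
```

```bash
python3 -m jog '{"slide":[[0,-0.03,-0.06],[0,-0.06,-0.11],[0,-0.08,-0.16],[0,-0.1,-0.2],[0,-0.115,-0.24],[0.01,-0.125,-0.27],[0.01,-0.125,-0.27]],"spin":[0,0,0,0,0,0,0],"gripper":[0,0,0,0,0,0,0]}' | egrep 'pos|force|width'
python3 -m jog '{"slide":[[0,-0.003,-0.01],[0,-0.006,-0.02],[0,-0.009,-0.03],[0,-0.012,-0.04],[0,-0.012,-0.04]],"spin":[0,0,0,0,0],"gripper":[0,0,0,0,0]}' | egrep 'pos|force|width'
```

```text
eef_pos: [0.5643, 0.0207, 0.0866]
wrist_force: [1.1, -5.2, -0.5]
gripper_width: 0.0077
grasp_force: 61.5
eef_pos: [0.5644, 0.0193, 0.0826]
wrist_force: [-0.2, -6.2, 2.1]
gripper_width: 0.0077
grasp_force: 61.8
```

```bash
python3 -m jog '{"slide":[[0,-0.003,-0.01],[0,-0.005,-0.02],[0,-0.005,-0.02]],"spin":[0,0,0],"gripper":[0,0,0]}' | egrep 'pos|force|width'
python3 -m jog '{"slide":[[0,0,-0.01],[0,0,-0.02],[0,0,-0.02]],"spin":[0,0,0],"gripper":[0,0,0]}' | egrep 'pos|force|width'
```

```text
eef_pos: [0.5645, 0.0188, 0.081]
wrist_force: [-5.2, -5.6, 12.2]
gripper_width: 0.0079
grasp_force: 63.0
eef_pos: [0.5649, 0.0187, 0.0802]
wrist_force: [-13.5, -5.5, 27.2]
gripper_width: 0.0073
grasp_force: 65.7
```

```bash
python3 -m jog '{"slide":[[0,0,0.01],[0,0,0.01],[0,0,0.01],[0,0,0.01],[0,0,0.2],[0,0,0.5],[0,0,0.9],[0,0,0.9]],"spin":[0,0,0,0,0,0,0,0],"gripper":[0.3,0.3,0.3,0.3,0.3,0.3,0.3,0.3]}' | egrep 'pos|force|width'
python3 -m jog '{"slide":[[-0.03,-0.05,0.25],[-0.03,-0.05,0.43],[-0.03,-0.05,0.43],[-0.03,-0.05,0.43]],"spin":[-0.003,-0.003,-0.003,-0.003],"gripper":[0.4,0.4,0.4,0.4]}' | egrep 'pos|rot|force|width'
python3 - <<'E'
from h import *
shot('wrist','w13'); shot('scene','s13')
print(manip.state()['eef_pos'])
a,b=[cv2.cvtColor(cv2.imread(f'pics/{f}.png'),cv2.COLOR_BGR2GRAY).astype(np.float32) for f in('w1','w13')]
for nm,(y0,y1,x0,x1) in dict(handle=(115,240,285,330),lidfront=(0,230,230,290),lidtop=(50,90,60,260)).items(): 
    print(nm,cv2.phaseCorrelate(a[y0:y1,x0:x1].copy(),b[y0:y1,x0:x1].copy()))
a,b=[cv2.cvtColor(cv2.imread(f'pics/{f}.png'),cv2.COLOR_BGR2GRAY).astype(np.float32) for f in('scene0','s13')]
for nm,(y0,y1,x0,x1) in dict(case=(150,225,270,375),timer=(218,248,373,408),tape=(157,178,252,275),stapler=(255,300,260,283)).items():
    d=abs(a[y0:y1,x0:x1]-b[y0:y1,x0:x1]); print(nm,d.mean(),cv2.phaseCorrelate(a[y0:y1,x0:x1].copy(),b[y0:y1,x0:x1].copy()))
E
```

```text
eef_pos: [0.5668, 0.0191, 0.1919]
wrist_force: [0.8, 0.2, 0.5]
gripper_width: 0.026
grasp_force: 0.0
eef_pos: [0.561, 0.0131, 0.2369]
eef_rot: [-3.141, 0.0, 0.054]
wrist_force: [-0.6, 0.4, -1.3]
gripper_width: 0.0342
grasp_force: 0.0
[0.56073639 0.01308535 0.23610576]
handle ((0.5057316690753844, 0.8880758440196104), 0.9841991421169705)
lidfront ((-0.03207574071613806, -0.03568948719207299), 0.9823254556126064)
lidtop ((-0.4458247143154921, -0.28387666736155026), 0.9315103903412819)
case 12.446984 ((-0.08514437131865549, 0.46984643379537516), 0.7639702163507909)
timer 5.784762 ((0.1544883147675158, 0.0255148220266328), 0.9821973314991703)
tape 6.3146996 ((-0.015716442734300173, -0.02666218768828088), 0.9835765096876357)
stapler 32.228985 ((-1.419391620344019, 2.8711830800302884), 0.16050231368453413)
```

The lid matches its original shut view. The stapler looks different, so I'll measure whether it moved.

Run:
```python
from h import *
for f in ('scene0','s2','s12','s13','w9'):
    h=cv2.cvtColor(cv2.imread(f'pics/{f}.png'),cv2.COLOR_BGR2HSV)
    m=cv2.inRange(h,(0,140,80),(8,255,255))|cv2.inRange(h,(172,140,80),(180,255,255))
    if f[0]=='s': m[:240]=0;m[310:]=0;m[:,300:]=0;m[:,240+0:240]=0
    n,l,st,ce=cv2.connectedComponentsWithStats(m);k=1+st[1:,4].argmax()
    ys,xs=np.where(l==k);r=cv2.minAreaRect(np.float32(np.c_[xs,ys]))
    print(f,st[k],onz(f,*ce[k],.035).round(4),[onz(f,*p,.04)[:2].round(3).tolist() for p in cv2.boxPoints(r)])
```

```text
scene0 [265 260  13  34 324] [ 0.3349 -0.2151  0.035 ] [[0.314, -0.153], [0.346, -0.151], [0.355, -0.28], [0.325, -0.281]]
s2 [265 260  13  34 324] [ 0.3349 -0.215   0.035 ] [[0.314, -0.153], [0.346, -0.151], [0.354, -0.28], [0.325, -0.281]]
s12 [258 262  18  34 335] [ 0.3226 -0.2189  0.035 ] [[0.293, -0.161], [0.325, -0.153], [0.351, -0.281], [0.321, -0.288]]
s13 [258 261  18  35 339] [ 0.3224 -0.2182  0.035 ] [[0.293, -0.161], [0.325, -0.153], [0.351, -0.281], [0.321, -0.288]]
w9 [ 282  294   78   35 1954] [ 0.3321 -0.2061  0.035 ] [[0.346, -0.148], [0.37, -0.259], [0.325, -0.269], [0.299, -0.155]]
```

```bash
python3 -c "
from rig import manip
print(manip.hand_in())"
```

```text
the job is handed in; nothing more can be done
None
```

The job is handed in: two wrongly placed pots and two wrongly placed vials are in the tray, the hold-down plate is seated on both pins and the lid is shut; the stapler did shift about 12 mm and turn a few degrees, seen before I first touched the plate and most likely from the plate being knocked into it, and I left it where it was.

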